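Release the cam lock and run the feed slide to its stop

TASK

Turn the eccentric cam to its low point by pushing its upright handle round until the lever rests on its stop pin, and only then push the feed slide all the way forward to the end stop, so that the bearing it carries arrives there still seated in its nest. Do both by pushing with the fingertips or the outside of the fingers: do not grip the handle or the slide, do not lift the bearing, and leave the other parts where they lie.

Things in the scene. Friction and masses are not known exactly. Their poses are not given: they have to be found in the camera images.
- fixture: Flat aluminium base plate bolted down, 280 x 280 x 12 mm, that carries the slide (left, +y half) and the cam (right, -y half). Origin: centre of its underside, on the table. Its x axis is forward, the way the slide runs; z up.
- cam_pivot (a point): Point on the vertical pivot axis of the cam, at the top face of the lever, 41 mm above the table; fixture frame (30, -60, 41) mm; axes as the fixture. The cam is a dark disc 52 mm across, its centre 18 mm off the pivot towards the handle; over it lies a lever 14 mm wide (top face 41 mm above the table) that reaches 65 mm from the pivot.
- handle (a point): Centre of the top end of the cam's handle, an upright black round pin 14 mm in diameter, standing 55 mm from the pivot axis at the end of the lever, from 41 to 88 mm above the table. It turns with the cam. Nothing of the fixture within its sweep is higher than 42 mm except the slide.
- cam (a joint): Cam angle (rad), 0 to 2.8, growing clockwise seen from above. 0 = low point: handle straight ahead of the pivot (fixture +x), lever on the upright stop pin at its left, the disc's thin side (8 mm) towards the slide; 1.57 = handle to fixture -y. Starts at 1.3 to 2.6, blocking the slide; to release, turn it anticlockwise. Stays where left; turning takes about 0.12 N m, 2 to 3 N at the handle.
- feed_slide (a joint): Travel of the feed slide (m) along fixture +x: 0 = fully back (start), 0.037 = against the steel end stop block. About 4 N of friction, stays where left. With the cam away from its low point, a follower arm on the slide (31 mm above the table) meets the cam disc and the slide stops short.
- push_plate (a point): Middle of the top edge of the slide's upright rear plate, 10 mm thick (fixture x), 80 mm wide (y), from 13 to 85 mm above the table; the rear face to push on lies 5 mm behind this point (fixture -x). Fixture frame (-122, 65, 85) mm with the slide back. Moves with the slide; axes as the fixture.
- nest (a point): Centre of the floor of the nest on the slide, 25 mm above the table; walls 8 to 10 mm high round a space of 96 x 76 mm. Moves with the slide; axes as the fixture.
- bearing: Loose flanged bearing, flange 72 x 92 mm, 38 mm high, 0.31 kg, lying in the nest (92 mm side along fixture x). Origin: centre of its underside, z up.
- coupler_mini: Bystander: small loose plated coupler, 23 x 41 x 20 mm, on the base plate ahead of the end stop. Origin: centre of underside.
- hex_key: Bystander: loose dark hex key, 34 x 87 x 8 mm, on the base plate behind the cam. Origin: centre of underside.
- grease_barb: Bystander: loose plated barbed plug standing upright, 27 mm across, 46 mm high, on the table right or left of the fixture. Origin: centre of underside.
- seal_jar: Bystander: loose white jar with red lid, 54 mm across, 69 mm high, on the table right or left of the fixture. Origin: centre of underside.
- brass_tee: Bystander: loose brass tee fitting, 24 x 101 x 55 mm, on the table left of the fixture. Origin: centre of underside.
Mind the look-alikes: they are no part of the job. There is more than one size of the bearing; the one meant has the size given above.

How it is judged:
By the outcome, as a careful person would: the job done as asked, in the order asked, and still so for the second after the job is handed in, with the robot touching nothing.
It also fails if it takes over 46 s, if anything falls off the work surface, if the arm or the gripper's body presses on something with over 40 N, if the wrist force passes 120 N, or if a joint passes its speed limit or range.

ROBOT

A 6-joint arm with a two-finger parallel gripper is mounted at the origin on a cart in front of the work surface, level with it; the furniture and walls round the work are solid. World frame = base frame: x ahead of the robot, y to its left, z up, the work surface at z = 0. Lengths are in m, angles in rad, forces in N, time in s.
With the tool pointing down it reaches from about 0.325 to 0.9 m from the base axis. Payload 6.1 kg.
Tool frame: the origin (TCP) lies midway between the tips of the shut fingers; the grasp point (between the pads) lies 19 mm behind it; x points along the fingers, y is the direction in which the jaws open and shut, and the axes are right-handed (so a half turn about x gives the same grasp; the last joint's range is limited). The gripper opens to 85 mm and grips with 20 to 120 N. Pads are 22 mm wide; open, the fingers measure 114 mm over their backs; the gripper's body (76 mm by 85 mm) begins 54 mm behind the grasp point. The pads swing forward as they close: fully open they stand 13 mm farther back than shut.
Start: joints at [-1.433, 0.22, 1.526, -0, 1.395, -0.126], TCP at [0.163, -0.603, 0.231] pointing down, gripper open.
Joint ranges: [-2.98, 2.98], [-0.91, 2.08], [0.09, 2.57], [-1.24, 4.39], [0.2, 2.65], [-2.68, 2.68]. Speed limits (rad/s): [2.57, 2.57, 3.01, 3.14, 3.14, 3.14].

INTERFACE

Orientations are given as [roll, pitch, yaw] about the fixed x, y, z axes, in that order (R = Rz(yaw) Ry(pitch) Rx(roll)).
In Python, from plant import movep, move_l, set_joints, gripper_to, hold, inverse_kinematics, observe, get_image, get_calibration, Unreachable, job_done gives the robot as it stands. Calls block until the motion is done:
- movep(position, orientation): joint-space move of the TCP to a pose.
- move_l(position, feed=0.15, rotation=None, max_force=None): straight line of the TCP; rotation=None keeps the orientation; feed is the mean speed in m/s. With max_force (N) it stops when the force on the tool has changed by that much, and returns True; else False.
- set_joints(angles): joint-space move.
- gripper_to(opening, f_grip=None): finger opening in m; f_grip is the grip in N (None keeps the last); returns when the fingers have stopped.
- hold(seconds).
- inverse_kinematics(position, orientation): joint angles nearest the present ones, or None.
- observe(): the state.
- get_image(name): name is "scene" or "top" or "wrist"; returns (picture, depth): 400x640x3 uint8, red, green, blue; 400x640 float32, m along the optical axis (not along the pixel's ray), 0 where there is no reading.
- get_calibration(name): a dict with "intrinsics" (3x3 intrinsics, pixels), "world_from_camera" (4x4, takes a point from camera to world coordinates). Camera axes: x right, y down, z forward; pixel columns grow to the right and rows downward; lengths in m; the calibration is good to about 2 mm. A picture is of the moment at which its call begins: read the wrist's pose just before it. get_calibration takes no time and is no camera call; for the wrist camera it gives the pose at the moment of the call.
A pose or a line that the arm cannot do raises Unreachable and nothing moves.
- job_done(): hands the job in, once; it reports no verdict.
The state is a dict: "time_s": time; "q": joint angles; "joint_velocities": joint speeds; "joint_torque": joint torques, N m; "eef_pos": TCP position; "tcp_rot": TCP orientation; "ft_force": force on the tool from outside, world axes, zero at the start; "torque": the same for the moment, N m; "opening": finger opening in m.
Only numpy, scipy, OpenCV 4.12 (cv2) and the standard library are available. Lean on these libraries where they do the work, as an engineer would, in place of code of your own. Each camera call takes 0.05 s, during which the arm holds its last target.

## Working session

There is one attempt and no reset: what is moved stays moved. The work goes in short steps, each a Python script; the robot and the scene stay as the last script left them, time stands still between calls to the robot, and variables do not carry over. Pictures are saved under pics/ and viewed, and the job is handed in when it is done.

```bash
ls; mkdir -p pics; python3 - <<'E'
from plant import *
import cv2,numpy as np
for n in ("scene","top"):
    im,d=get_image(n); c=get_calibration(n)
    cv2.imwrite(f"pics/{n}0.png",im[:,:,::-1]); np.savez(f"{n}0.npz",im=im,d=d,K=c["intrinsics"],T=c["world_from_camera"])
    print(n,c["intrinsics"].tolist() if hasattr(c["intrinsics"],'tolist') else c["intrinsics"],np.round(c["world_from_camera"],3), (d>0).mean())
print(observe())
E
```

```text
pics
scene [[424.2374578101606, 0.0, 316.8519230725865], [0.0, 424.2374578101606, 195.47893999557525], [0.0, 0.0, 1.0]] [[-0.609 -0.419  0.673 -0.324]
 [-0.793  0.299 -0.531  0.759]
 [ 0.021 -0.857 -0.515  0.746]
 [ 0.     0.     0.     1.   ]] 0.81454296875
top [[483.5650837389535, 0.0, 315.3133044790856], [0.0, 483.5650837389535, 202.4764247647049], [0.0, 0.0, 1.0]] [[-0.018 -0.983  0.181  0.298]
 [-1.     0.021  0.015  0.056]
 [-0.018 -0.181 -0.983  1.377]
 [ 0.     0.     0.     1.   ]] 0.99608984375
{'time_s': 0.1, 'q': array([-1.43311303e+00,  2.21173086e-01,  1.52751023e+00,  2.19636593e-05,
        1.39468299e+00, -1.26077067e-01]), 'joint_velocities': array([-0.00022963, -0.00051459, -0.00209685,  0.00096701,  0.00026745,
       -0.00082988]), 'joint_torque': array([ 1.64741788e-03, -4.98247290e+01, -3.90542686e+01, -8.71694192e-05,
        5.67731840e-03,  1.79591996e-05]), 'eef_pos': array([ 0.16288715, -0.60283603,  0.23028547]), 'tcp_rot': array([-1.70906073,  1.56902255,  1.69628842]), 'ft_force': array([-0.24614223,  0.16222124, -0.31045512]), 'torque': array([-0.00949856,  0.01012501,  0.0375351 ]), 'opening': 0.08565844295729648}
```

View pics/scene0.png

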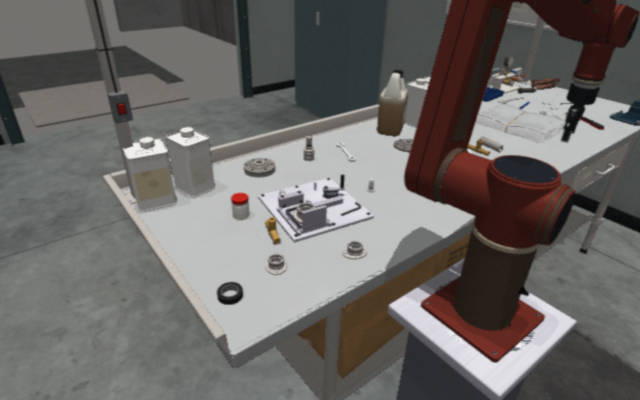

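View pics/top0.png

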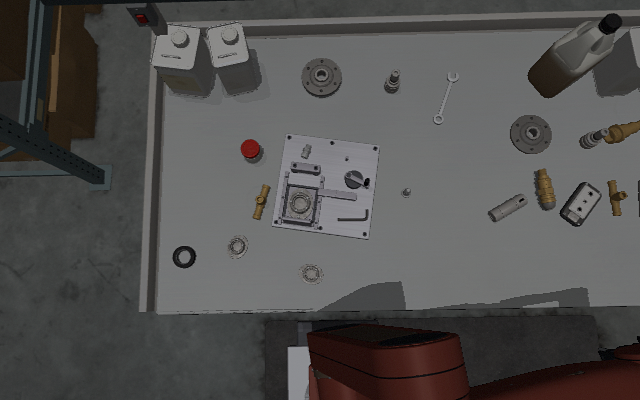

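The top view shows the fixture at about (326,187), with the nest and bearing at (301,203), the cam at (354,180) and the handle near (367,183). Look-alike bearings lie at (238,246), (312,273), (322,76) and (531,133). Next I'll take a close crop.

```bash
python3 - <<'E'
import cv2,numpy as np
im=cv2.imread("pics/top0.png")[125:250,262:392]
cv2.imwrite("pics/top_c.png",cv2.resize(im,None,fx=4.8,fy=4.8,interpolation=cv2.INTER_CUBIC))
im=cv2.imread("pics/scene0.png")[165:245,225:385]
cv2.imwrite("pics/scene_c.png",cv2.resize(im,None,fx=5,fy=5,interpolation=cv2.INTER_CUBIC))
E
```

```text
(no output)
```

View pics/top_c.png

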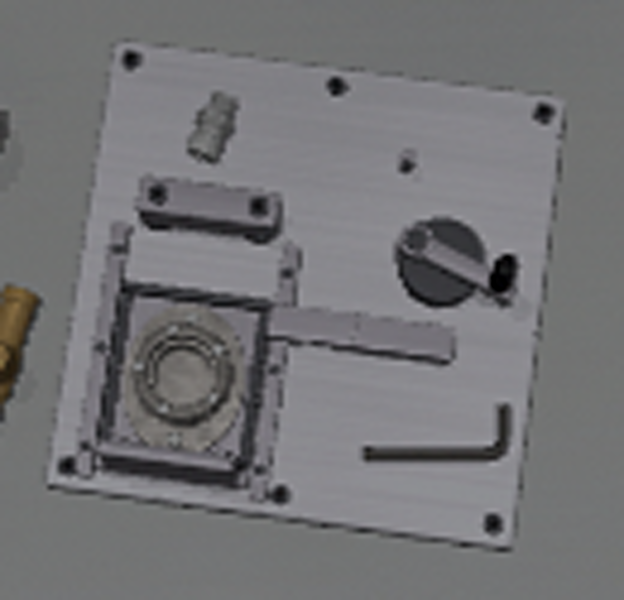

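View pics/scene_c.png

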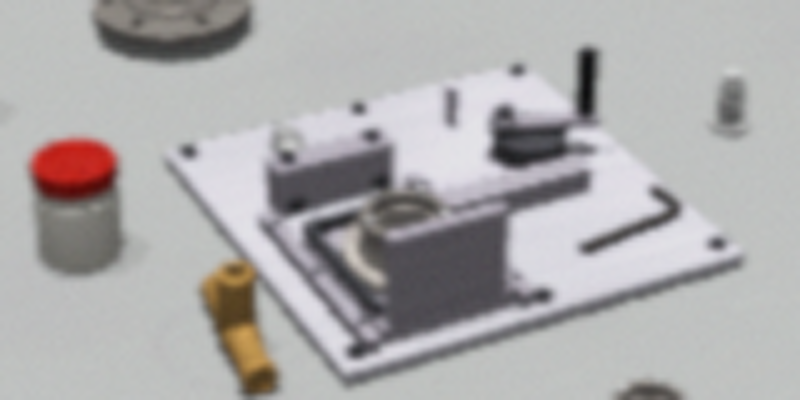

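```bash
cat > h.py <<'E'
import cv2,numpy as np
def load(n):
    z=np.load(n); return z['im'],z['d'],z['K'],z['T']
def ray(uv,z,K,T):
    uv=np.atleast_2d(uv).astype(float)
    d=np.c_[(uv-[K[0,2],K[1,2]])/[K[0,0],K[1,1]],np.ones(len(uv))]@T[:3,:3].T
    o=T[:3,3]; return o+d*((z-o[2])/d[:,2])[:,None]
def proj(P,K,T):
    p=(np.atleast_2d(P)-T[:3,3])@T[:3,:3]; p=p@K.T; return p[:,:2]/p[:,2:]
E
python3 - <<'E'
from h import *
im,d,K,T=load("top0.npz")
uu,vv=np.meshgrid(np.arange(640),np.arange(400))
g=im.min(2); 
print(g[140:236:12,285:375:12])
m=((g>128)).astype(np.uint8); m[:125]=0;m[250:]=0;m[:,:262]=0;m[:,392:]=0
cs,_=cv2.findContours(m,cv2.RETR_EXTERNAL,cv2.CHAIN_APPROX_NONE)
c=max(cs,key=cv2.contourArea)[:,0]; print(len(c),cv2.boundingRect(c))
W=ray(c,.012,K,T)
r=cv2.minAreaRect((W[:,:2]*1000).astype(np.float32)); print(r); b=cv2.boxPoints(r);print(b)
o=m*0+0
vis=im[:,:,::-1].copy(); 
for p in proj(np.c_[b/1000,np.full(4,.012)],K,T): cv2.circle(vis,tuple(np.round(p).astype(int)),1,(0,0,255),-1); print(p)
cv2.imwrite("pics/m.png",cv2.resize(np.hstack([vis[125:250,262:392],cv2.merge([m*255]*3)[125:250,262:392]]),None,fx=3,fy=3,interpolation=0))
E
```

```text
[[123 130 127 128 133  91 110 109]
 [132 132  63 130 128 131 132 132]
 [137 109  98 135 132 136 137 137]
 [ 70 135 140 106 137  73  54 140]
 [117 116  19  84 138 137  83 129]
 [ 67 106  73  78 135 144 140 139]
 [ 56  51 121 139 139 135 138 145]
 [126  40  41 141 139 143 139 137]]
477 (272, 139, 107, 100)
((601.1171875, 44.40553283691406), (276.175537109375, 275.43292236328125), 80.95909118652344)
[[ 443.4126   -70.32597]
 [ 715.42365 -113.60741]
 [ 758.8218   159.13704]
 [ 486.81073  202.41847]]
[367.81120448 238.30753497]
[379.07757552 145.36006551]
[285.87544281 133.35107013]
[271.41108426 225.075978  ]
```

View pics/m.png

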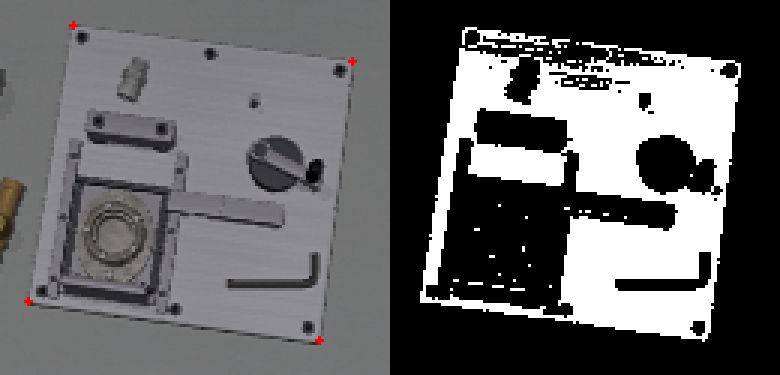

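```bash
cat >> h.py <<'E'
C=np.array([.6011,.0444]); YAW=np.deg2rad(-9.04)
R2=np.array([[np.cos(YAW),-np.sin(YAW)],[np.sin(YAW),np.cos(YAW)]])
def f2w(x,y): return C+R2@np.array([x,y])
def w2f(p): return R2.T@(np.asarray(p)[:2]-C)
E
python3 - <<'E'
from h import *
P={'pivot':(.03,-.06,.041),'plate':(-.122,.065,.085)}
for a in ("top0.npz","scene0.npz"):
    im,d,K,T=load(a); vis=im[:,:,::-1].copy()
    x0,y0,w,h=(262,125,130,125) if 'top' in a else (225,165,160,80)
    S=4.8
    big=cv2.resize(vis[y0:y0+h,x0:x0+w],None,fx=S,fy=S,interpolation=cv2.INTER_CUBIC)
    pts=[(*f2w(x,y),z) for x,y,z in P.values()]
    pts+=[(*f2w(sx*.14,sy*.14),.012) for sx in(-1,1) for sy in (-1,1)]
    pts+=[(*f2w(-.127,.065+s),z) for s in(-.04,.04) for z in (.085,.013)]
    for p in proj(pts,K,T): cv2.circle(big,tuple(np.round((p+.5-[x0,y0])*S).astype(int)),3,(0,0,255),-1)
    cv2.imwrite("pics/chk_%s.png"%a[:3],big)
    print(a,proj(pts[:2],K,T))
    g=im.max(2); sub=g[y0:y0+h,x0:x0+w]
    n,l,st,ce=cv2.connectedComponentsWithStats((sub<30).astype(np.uint8))
    for i in range(1,n):
        if st[i,4]>6: 
            c=ce[i]+[x0,y0]; print(st[i]+[x0,y0,0,0,0],c,[np.round(w2f(ray(c,z,K,T)[0])*1000) for z in (.012,.065)])
E
```

```text
top0.npz [[348.39843457 175.02133292]
 [296.10130565 219.37537567]]
[364 178   5   8  28] [366.17857143 181.60714286] [array([  25., -114.]), array([  12., -111.])]
[347 185   9   4  10] [351.  187.2] [array([  2., -73.]), array([ -9., -71.])]
scene0.npz [[324.99268914 187.9337704 ]
 [313.61465674 207.9303522 ]]
[342 176   1  11  11] [342. 181.] [array([  90., -164.]), array([   9., -112.])]
```

View pics/chk_top.png

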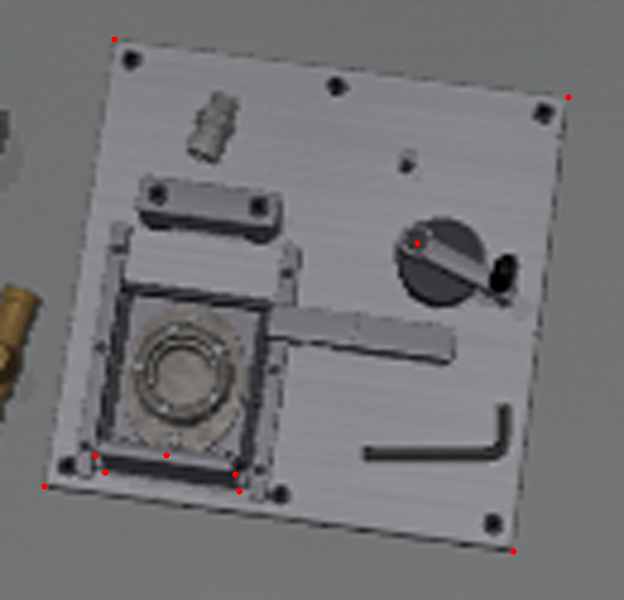

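View pics/chk_sce.png

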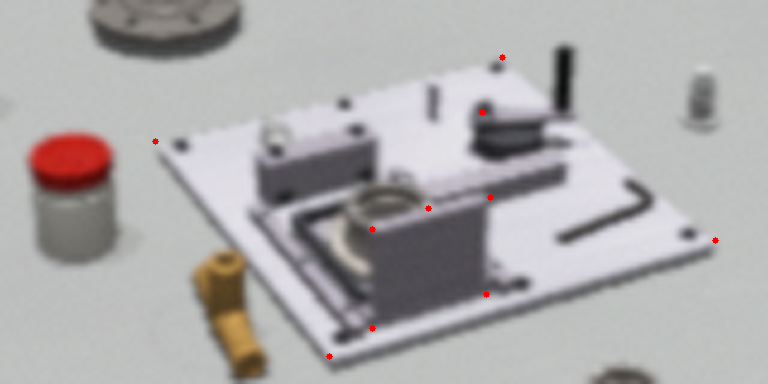

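The fixture model reprojects well in both views. The handle's mid-height sits at fixture (10,-111) mm in each view, so the cam angle is about 1.94 rad. The cam itself is the disc at top (353,180) with the upright black pin at (366,181). I rule out the hex key at (355,216) and the stop pin at (347,159). The bearing is the one in the nest at (301,203), inside the rear plate. Next I'll check IK along the push arc, then move.

```bash
cat >> h.py <<'E'
PIV=np.array([.03,-.06])
def arc(th,off,z=.056):
    "finger centre and rotation: handle at cam angle th, finger centre off behind it"
    d=np.array([np.sin(th),np.cos(th)]); p=PIV+.055*np.array([np.cos(th),-np.sin(th)])-off*d
    return [*f2w(*p),z],[0,np.pi/2,np.pi/2-th+YAW+np.pi]
E
python3 - <<'E'
from h import *
from plant import *
for th in np.linspace(1.95,-.05,6):
    p,r=arc(th,.02); q=inverse_kinematics(p,r); print(round(th,2),np.round(p,3),None if q is None else np.round(q,2))
for x in (-.16,-.10):
    p=[*f2w(x,.065),.04]; print(p,inverse_kinematics(p,[0,np.pi/2,YAW+np.pi]))
gripper_to(0.0)
p,r=arc(1.94,.034,.20); movep(p,r)
o=observe(); print(o['time_s'],o['eef_pos'],p,o['q'],o['opening'])
im,d=get_image("wrist"); c=get_calibration("wrist"); cv2.imwrite("pics/w1.png",im[:,:,::-1]); np.savez("w1.npz",im=im,d=d,K=c["intrinsics"],T=c["world_from_camera"])
E
```

```text
1.95 [ 0.576 -0.057  0.056] [-0.23  0.3   1.78  0.    1.06  1.87]
1.55 [ 0.594 -0.071  0.056] [-0.25  0.34  1.73 -0.    1.07  1.46]
1.15 [ 0.616 -0.078  0.056] [-0.25  0.39  1.67 -0.    1.09  1.06]
0.75 [ 0.639 -0.075  0.056] [-0.24  0.44  1.6  -0.    1.1   0.67]
0.35 [ 0.66  -0.064  0.056] [-0.22  0.48  1.55 -0.    1.12  0.29]
-0.05 [ 0.674 -0.045  0.056] [-0.18  0.5   1.51 -0.    1.13 -0.08]
[np.float64(0.453300435533011), np.float64(0.13373246186783602), 0.04] [0.11979647 0.09492113 2.06279634 0.         0.98387518 1.84837056]
[np.float64(0.5125551688160841), np.float64(0.12430502406364596), 0.04] [0.0883401  0.21628169 1.9234489  0.         1.00186207 1.81691419]
3.3 [ 0.56428332 -0.05067839  0.20004098] [np.float64(0.564251775436034), np.float64(-0.05000704928655108), 0.2] [-2.28630821e-01  1.05627359e-01  1.71553767e+00 -2.10468411e-04
  1.32028024e+00  1.86985011e+00] 0.0002444669848469368
```

View pics/w1.png

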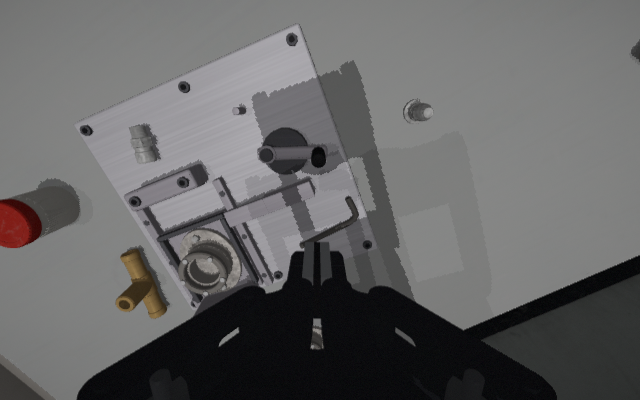

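The wrist view shows the handle top at about (318,155) and the lever pivot at (266,155). The closed fingertips are at (317,250), behind the handle. I'll check the handle angle from this view, then descend and push.

```bash
python3 - <<'E'
from h import *
from plant import *
im,d,K,T=load("w1.npz")
for uv,z in (((319,153),.088),((266,155),.041)): print(np.round(w2f(ray(uv,z,K,T)[0])*1000,1))
p,r=arc(1.94,.034); move_l(p,.12)
p,r=arc(1.94,.012); hit=move_l(p,.03,max_force=1.5)
o=observe(); d_=np.array([np.sin(1.94),np.cos(1.94)])
print(hit,o['time_s'],w2f(o['eef_pos'])*1000,o['ft_force'])
h=PIV+.055*np.array([np.cos(1.94),-np.sin(1.94)]); print("off",(h-w2f(o['eef_pos']))@d_*1000)
E
```

```text
[  15.5 -117.1]
[ 27.1 -60.8]
True 5.2833 [  -5.26057251 -105.5290518 ] [-0.43380103  0.38551944  0.01077539]
off 16.45433927838078
```

```bash
python3 - <<'E'
from h import *
from plant import *
off=.018
for th in np.arange(1.85,.09,-.16):
    p,r=arc(th,off); hit=move_l(p,.05,rotation=r,max_force=12)
    o=observe(); print(round(th,2),hit,round(o['time_s'],2),np.round(R2.T@o['ft_force'][:2],2),np.round(o['ft_force'][2],2))
    if hit: break
im,d=get_image("top"); cv2.imwrite("pics/t2.png",cv2.resize(im[125:250,262:392,::-1],None,fx=4.8,fy=4.8,interpolation=cv2.INTER_CUBIC))
E
```

```text
1.85 False 5.53 [-0.44  0.52] -0.63
1.69 False 5.87 [-0.01  0.44] -0.74
1.53 False 6.2 [-0.32 -0.73] -0.13
1.37 False 6.53 [0.36 0.23] -0.09
1.21 False 6.87 [0.1  0.46] 0.29
1.05 False 7.2 [0.71 0.25] -0.1
0.89 False 7.53 [-1.44  0.52] 0.23
0.73 False 7.87 [-0.18 -0.4 ] 0.6
0.57 False 8.2 [-0.71  0.27] 0.29
0.41 False 8.53 [-0.08  0.5 ] -0.66
0.25 False 8.87 [-0.57  0.68] 0.25
```

View pics/t2.png

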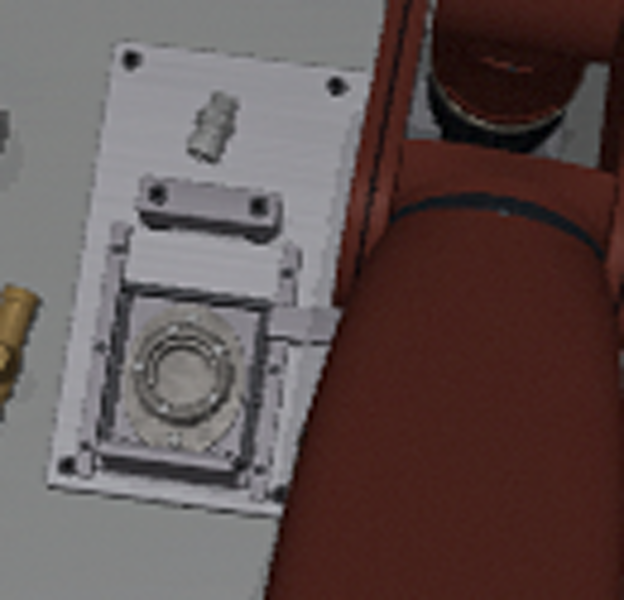

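The top view is blocked by the arm and the forces are near noise, so I'll check with the wrist and scene cameras.

```bash
python3 - <<'E'
from h import *
from plant import *
im,d=get_image("wrist"); a=im[:,:,::-1]
im,d=get_image("scene"); b=cv2.resize(im[165:245,225:385,::-1],(640,320),interpolation=cv2.INTER_CUBIC)
cv2.imwrite("pics/w3.png",cv2.resize(np.vstack([a[:280],b]),None,fx=1,fy=1))
E
```

```text
(no output)
```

View pics/w3.png

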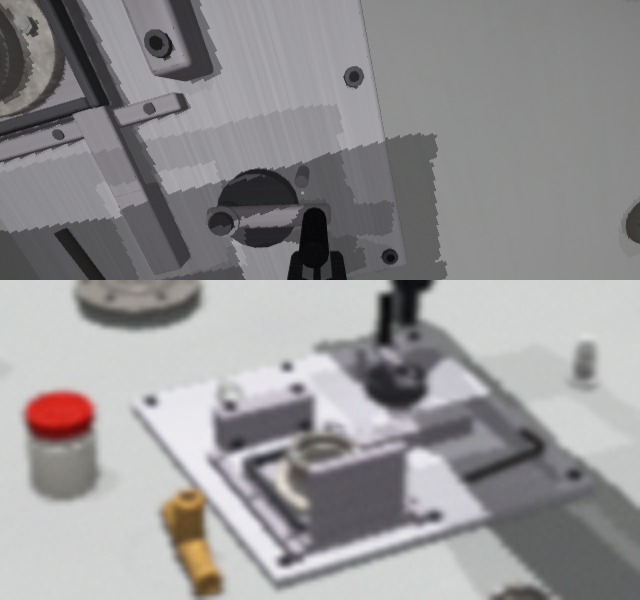

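The cam is turning: the handle at (314,230) sits against the fingers, and the stop pin at (303,175) is just ahead of the lever. I'll continue until the stop.

```bash
python3 - <<'E'
from h import *
from plant import *
off=.018
p,r=arc(.1,off); print(move_l(p,.04,rotation=r,max_force=12))
p,r=arc(0,off); hit=move_l(p,.03,rotation=r,max_force=12); print(hit)
d=np.array([0,1.])
for k in range(8):
    if hit: break
    p2,_=arc(0,off-.0015*(k+1)); hit=move_l(p2,.015,rotation=r,max_force=9)
    o=observe(); print(k,hit,round(o['time_s'],2),np.round(R2.T@o['ft_force'][:2],2),w2f(o['eef_pos'])*1000)
    if (R2.T@o['ft_force'][:2])[1]<-8: break
im,dd=get_image("wrist"); cv2.imwrite("pics/w4.png",im[:,:,::-1])
E
```

```text
False
False
0 False 9.97 [-1.39 -9.64] [ 84.75669501 -79.16706737]
```

View pics/w4.png

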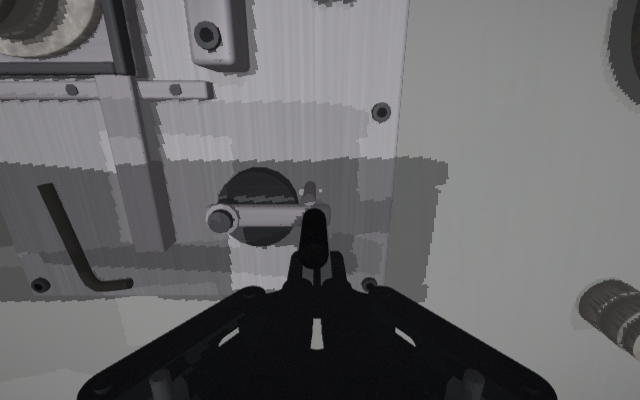

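The lever at (290,215) touches the pin at (310,195). The 9.6 N reading is well above the 3 N of turning friction. I'll do one short confirming press, then back off and look.

```bash
python3 - <<'E'
from h import *
from plant import *
_,r=arc(0,.018)
y0=w2f(observe()['eef_pos'])
hit=move_l(arc(0,.0155)[0],.015,rotation=r,max_force=8); o=observe()
print(hit,R2.T@o['ft_force'][:2],w2f(o['eef_pos'])*1000)
move_l(arc(0,.035)[0],.06)
move_l(arc(0,.035,.17)[0],.2)
p=[*f2w(-.165,.065),.17]; movep(p,[0,np.pi/2,YAW+np.pi])
o=observe(); print(o['time_s'],o['eef_pos'],p,o['ft_force'])
im,dd=get_image("wrist"); cv2.imwrite("pics/w5.png",im[:,:,::-1])
im,d=get_image("top"); c=get_calibration("top");np.savez("top5.npz",im=im,d=d,K=c["intrinsics"],T=c["world_from_camera"])
cv2.imwrite("pics/t5.png",cv2.resize(im[125:250,262:392,::-1],None,fx=4.8,fy=4.8,interpolation=cv2.INTER_CUBIC))
E
```

```text
False [ -1.48316333 -12.23820516] [ 84.76026062 -79.11068953]
13.1333 [0.44851187 0.13432587 0.1696946 ] [np.float64(0.44836254109275486), np.float64(0.13451808168485185), 0.17] [ 0.01642828 -0.52857351  0.31736201]
```

View pics/w5.png

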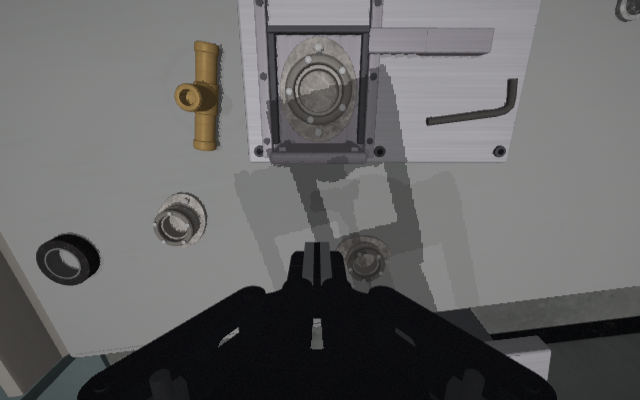

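View pics/t5.png

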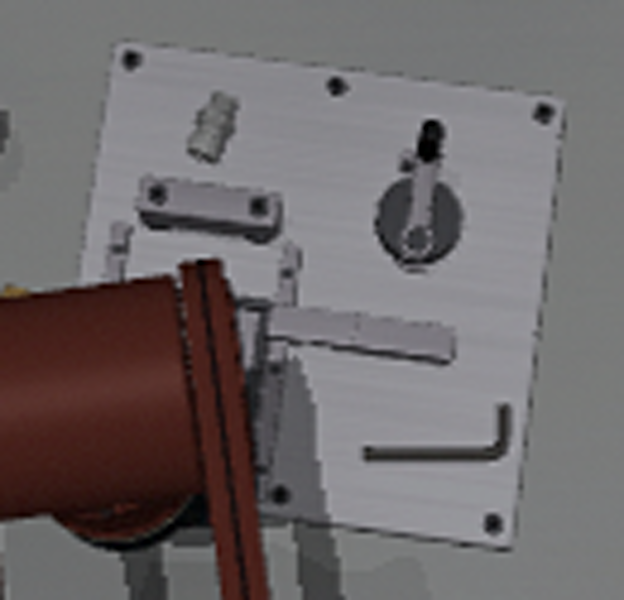

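The cam is at its low point: the lever lies along fixture +x against the pin in the top crop at (420,170), and the second press moved only 0.06 mm at 12 N. Before descending behind the plate, I'll check the clearance to the loose bearing there, then push.

```bash
python3 - <<'E'
from h import *
from plant import *
im,d,K,T=load("top0.npz"); print("loose bearing fixture mm",w2f(ray((312,273),.02,K,T)[0])*1000)
F=lambda x,z:[*f2w(x,.065),z]
move_l(F(-.152,.17),.15); print(move_l(F(-.152,.045),.15,max_force=10))
hit=move_l(F(-.130,.045),.03,max_force=2.5); o=observe(); print(hit,o['time_s'],w2f(o['eef_pos'])*1000,R2.T@o['ft_force'][:2])
E
```

```text
loose bearing fixture mm [-255.88282545    4.30676577]
False
True 14.9333 [-140.69667478   64.95278501] [-0.564923   -0.19738164]
```

```bash
python3 - <<'E'
from h import *
from plant import *
F=lambda x,z=.045:[*f2w(x,.065),z]
for x in (-.13,-.12,-.11,-.104,-.102,-.101,-.100,-.099,-.098,-.097):
    hit=move_l(F(x),.03 if x<-.105 else .015,max_force=12); o=observe(); f=R2.T@o['ft_force'][:2]
    print(x,hit,round(o['time_s'],2),np.round(w2f(o['eef_pos'])*1000,2),np.round(f,2),round(o['ft_force'][2],2))
    if hit or f[0]<-11: break
im,dd=get_image("wrist"); cv2.imwrite("pics/w6.png",im[:,:,::-1])
E
```

```text
-0.13 False 15.48 [-130.35   64.93] [-1.77 -0.65] -2.02
-0.12 False 15.97 [-119.59   65.07] [-1.75 -0.01] -0.78
-0.11 False 16.45 [-109.43   65.04] [-1.14  0.35] 0.53
-0.104 False 17.0 [-103.79   65.03] [-2.9   0.09] 2.24
-0.102 False 17.28 [-103.94   64.84] [-8.51 -0.74] 2.88
-0.101 False 17.53 [-103.99   64.75] [-11.56  -0.54] 2.84
```

View pics/w6.png

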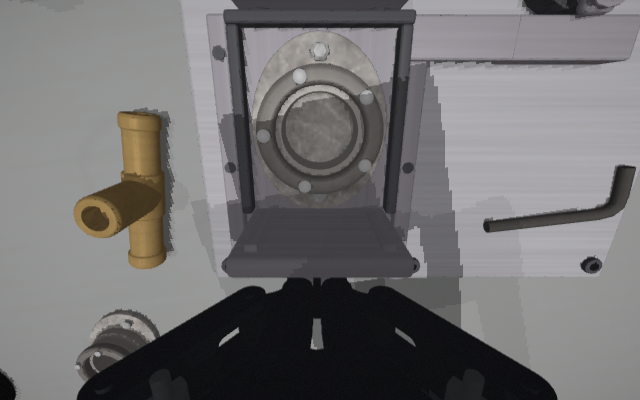

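Travel from contact to the hard stop is 36.8 mm, with the bearing still in the nest at (320,125). I'll press once more, retreat and verify.

```bash
python3 - <<'E'
from h import *
from plant import *
F=lambda x,z=.045:[*f2w(x,.065),z]
move_l(F(-.0985),.015,max_force=12); o=observe(); print(w2f(o['eef_pos'])*1000,R2.T@o['ft_force'][:2])
move_l(F(-.135),.06); move_l(F(-.135,.2),.2)
q=observe()['q'].copy(); q[0]=-1.2; set_joints(q); hold(.3)
print(observe()['time_s'])
im,d=get_image("top"); c=get_calibration("top"); np.savez("top7.npz",im=im,d=d,K=c["intrinsics"],T=c["world_from_camera"])
cv2.imwrite("pics/t7.png",cv2.resize(im[125:250,262:392,::-1],None,fx=4.8,fy=4.8,interpolation=cv2.INTER_CUBIC))
im,d=get_image("scene"); cv2.imwrite("pics/s7.png",cv2.resize(im[165:245,225:385,::-1],None,fx=5,fy=5,interpolation=cv2.INTER_CUBIC))
E
```

```text
[-104.52019971   64.62741066] [-1.90199074  0.21017889]
21.8083
```

View pics/t7.png

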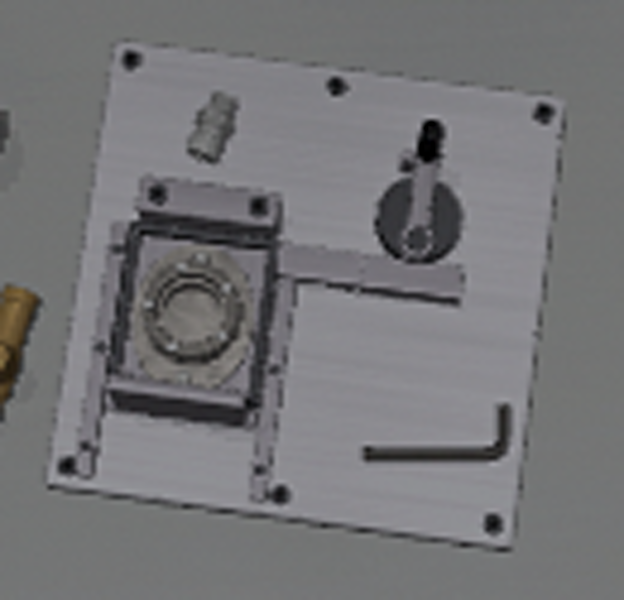

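View pics/s7.png

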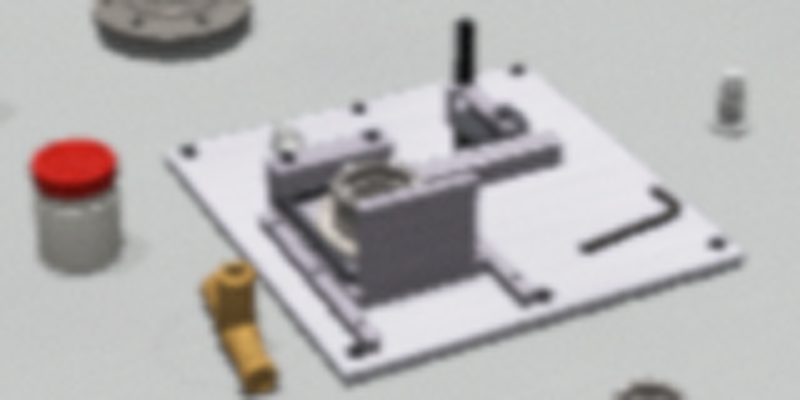

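```bash
python3 - <<'E'
from h import *
ims=[]
for a,dx in (("top0.npz",0),("top7.npz",.037)):
    im,d,K,T=load(a); x0,y0,w,h=270,160,70,75; S=5.7
    big=cv2.resize(im[y0:y0+h,x0:x0+w,::-1],None,fx=S,fy=S,interpolation=cv2.INTER_CUBIC)
    for p in proj([(*f2w(x+dx,.065+s),.085) for s in(-.04,.04) for x in (-.127,-.117)],K,T): cv2.circle(big,tuple(np.round((p+.5-[x0,y0])*S).astype(int)),2,(0,0,255),-1)
    ims.append(big)
cv2.imwrite("pics/cmp.png",np.hstack(ims))
E
```

```text
(no output)
```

View pics/cmp.png

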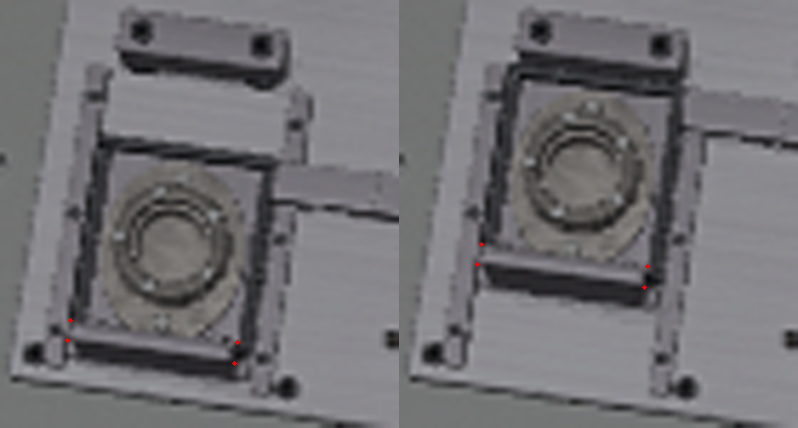

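The slide's rear plate matches the 37 mm prediction as closely as it did at the start. The bearing is seated in the nest, the cam is still on its pin, and the bystanders look unmoved. I'm handing in.

```bash
python3 - <<'E'
from plant import *
job_done(); print(observe()['time_s'])
E
```

```text
the job is handed in; nothing more can be done
the job is handed in; nothing more can be done
```

Both parts of the job are done in the order asked, and I handed it in at about 22 s on the robot's clock.

- **Cam:** I pushed the handle round from about 1.94 rad to the low point with the closed fingers. The lever stopped against its pin: a second press at about 12 N moved it only 0.06 mm. The top view after the slide push still shows the lever on the pin.
- **Slide:** I then pushed the rear plate forward until it stopped hard at 36.8 mm (nominal 37), with about 11 N on the fingers.
- **Last views:** In the final top and scene pictures the rear plate is where 37 mm of travel puts it. The bearing still lies in the nest. I saw no change in the coupler, hex key, barb, jar or brass tee. The arm was clear of everything.

**Checks that disagreed:**
- A rough reading of the handle from one wrist picture gave about 1.82 rad, against 1.94 rad from the top and scene cameras.
- The force readings between arc steps were close to noise, so I confirmed the cam was turning from a wrist picture.
- My last extra press on the slide ended 0.6 mm short of the earlier stop position with little force left. I took this as the force limit backing the arm off, and the final picture still shows full travel.

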